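# Lay the tall bracket down on the screwdriving fixture

### The arm

A 6-joint arm with a two-finger parallel gripper is mounted at the origin on the work surface. World frame = base frame: x ahead of the robot, y to its left, z up, the work surface at z = 0. Lengths are in m, angles in degrees, forces in N, time in s.
With the tool pointing down it reaches from about 0.3 to 0.85 m from the base axis. Payload 5.4 kg.
Tool frame: the origin (TCP) lies between the finger pads; the fingertips stand 19 mm ahead of it and the grasp point (between the pads) is the TCP; z points along the fingers, y is the line along which they close (so a half turn about z gives the same grasp; the last joint's range is limited). The gripper opens to 85 mm and grips with 20 to 120 N. Pads are 22 mm wide; open, the fingers measure 114 mm over their backs; the gripper's body (76 mm by 85 mm) begins 54 mm behind the grasp point. The pads swing forward as they close: fully open they stand 13 mm farther back than shut.
Start: joints at [54.654, 9.076, 91.501, -0, 79.423, -12.038], TCP at [0.228, 0.528, 0.25] pointing down, gripper open.
Joint ranges: [-166.64, 166.64], [-54.1, 131.32], [10.49, 154.53], [-73.88, 253.88], [9.74, 151.15], [-171.62, 171.62]. Speed limits (degrees/s): [147.25, 147.25, 180, 180, 180, 180].

### API

Orientations are given as [roll, pitch, yaw] about the fixed x, y, z axes, in that order (R = Rz(yaw) Ry(pitch) Rx(roll)).
In Python, from station import status, cams, order gives the robot as it stands.
- The arm moves only by the shell command python3 -m handwheel 'ROWS' [FORCE]. ROWS is JSON, a list of rows, each an object of numbers: "rx", "ry", "rz": the turn, a rotation vector about the tool's x, y, z each as a share of pi/2 rad, from -1 to 1; "dx", "dy", "dz": the shift along the tool's x, y, z each as a share of 150 mm, from -1 to 1; "jaw": the opening, from -1 (shut) to 1 (fully open), so that 0 is half open. A call has 1 to 5 rows; each row is the pose to reach, as a shift and turn from the pose commanded when the call began, along the tool's axes at that moment; what a row does not reach only later rows make up. A row lasts 1/8 s, in which the tool goes at most 62.5 mm and 10.7 degrees, less where a joint would pass 70% of its speed; a pose out of reach is approached as far as the arm can. A call with a number of a shift or a turn outside -1 to 1 is refused whole. A call with a gripper value outside its range is refused whole. The fingers move at their own pace and stop on an object; FORCE is the grip in N (left out, the last holds). Time passes only in rows, so rows that repeat a pose let the fingers close. It gives the time, the measured TCP pose, the force, the opening and the grip force at its end, in the units of the state.
- status.get_state(): the state, without advancing time (a new reading comes with each control period).
- cams.capture(name): name is "scene" or "top" or "wrist"; returns a dict with "image" (420x560x3 uint8, blue, green, red), "fx", "fy", "cx", "cy" (pixels), "rvec" (rotation vector, rad) and "tvec" (3), from world to camera coordinates, as OpenCV has them; the wrist camera has in their place "hand_eye" (4x4, takes a point from camera to tool coordinates, whose origin is the TCP and whose axes are the flange's). Camera axes: x right, y down, z forward; pixel columns grow to the right and rows downward; lengths in m; the calibration is good to about 2 mm. A picture is of the moment at which its call begins: read the wrist's pose just before it. There is no depth.
- order.hand_in(): hands the job in; it is judged then, once.
The state is a dict: "t": time; "joints": joint angles; "joint_vel": joint speeds; "tau": joint torques, N m; "eef_pos": TCP position; "tcp_rot": TCP orientation; "contact_force": force on the tool from outside, world axes, zero at the start; "moment": the same for the moment, N m; "width": finger opening in m; "gripper_force": force on a finger pad.
Only numpy, scipy, OpenCV 4.12 (cv2) and the standard library are available. Lean on these libraries where they do the work, as an engineer would, in place of code of your own. Each camera call takes 0.05 s, during which the arm holds its last target. There are 200 camera calls.

### The job

Tip the tall foot bracket over backwards onto the plate of the screwdriving fixture so that it lies flat on its back with its foot standing up, letting it down gently with the fingers all the way, never letting it drop or slap down. Then push it so that both ears at its heel rest square against the two red stop blocks, and take the hand away. Only push it and hold it back with the outside of the fingers: do not grasp or lift it, and leave the screw tray, the tub and the clip beside the plate where they stand.

Things in the scene. Friction and masses are not known exactly. Their poses are not given: they have to be found in the camera images.
- bracket: Loose L-shaped steel bracket, 0.65 to 0.96 kg, standing upright on the plate, foot between the red blocks. Origin: middle of its lower rear (heel) edge, about which it tips. Own z up the upright, x from heel to toe. Upright: plate x 0 to 4 mm, 50 wide, 170 tall. Two ears widen its lowest 30 mm to 100 mm (y -50 to 50). Lying on its back: own x up, own z along the fixture's -x, foot 76 mm high.
- bracket_toe (a point): Middle of the top edge at the toe of the bracket's foot (own x 76, z 20 mm). The foot is a block x 4 to 76, z 0 to 20, 50 mm wide.
- bracket_com (a point): The bracket's centre of mass (own x 26, z 33 mm). Leaned back past about 0.67 rad (39 degrees) the bracket goes over by itself; fingertips standing in the inner corner between upright and foot can then hold it back by the top face of the foot.
- fixture: Fixed black plate, top 12 mm above the bench, with two red stop blocks. Origin: bench level, midway between the blocks in the plane of their stop faces. Own x is level, the way the toe points; the bracket tips towards -x. Plate x -215 to 100, y -75 to 75 mm. Blocks: x 0 to 20, y 36 to 62 and -62 to -36, tops at 26 mm.
- stop_mid (a point): Point on the plate's top midway between the two stop faces, which look to the fixture's -x and stop the ears. Home: bracket lying on its back with its heel edge here, both ears touching the blocks. At the start the heel edge stands 14 to 30 mm short of here.
- screw_tray: Bystander: loose blue open tray of screws, 100 x 75 mm, 45 mm tall, origin at the centre of its underside, on the bench beside the plate.
- tub: Bystander: loose clear round tub with a red lid, 56 mm across, 60 mm tall, origin at the centre of its underside, on the bench beside the plate.
- clip: Bystander: loose small U-shaped sheet-steel clip, 40 x 30 mm, 45 mm tall, origin at the centre of its underside, on the bench beside the plate.
Not all that is in view belongs to the job. What is meant by the bracket is not brown, orange or yellow, and is the smaller of those in its own colour.

How it is judged:
By the outcome, as a careful person would: the job done as asked, in the order asked, and still so for the second after the job is handed in, with the robot touching nothing.
It also fails if it takes over 64 s, if anything falls off the work surface, if the arm or the gripper's body presses on something with over 40 N, if the wrist force passes 120 N, or if a joint passes its speed limit or range.

## Working session

There is one attempt and no reset: what is moved stays moved. The work goes in short steps, Python scripts to look and compute and a shell command to move; the robot and the scene stay as the last step left them, time stands still between calls to the robot, and variables do not carry over. Pictures are saved under pics/ and viewed, at most 10 in all, crops included, and the job is handed in when it is done.

```bash
ls; mkdir -p pics; cat > h.py <<'E'
import numpy as np, cv2
from station import status, cams, order
from scipy.spatial.transform import Rotation as Ro
def cap(n):
    s=status.get_state(); c=cams.capture(n)
    K=np.array([[c['fx'],0,c['cx']],[0,c['fy'],c['cy']],[0,0,1]])
    if 'hand_eye' in c:
        T=np.eye(4); T[:3,:3]=Ro.from_euler('xyz',s['tcp_rot'],degrees=True).as_matrix(); T[:3,3]=s['eef_pos']
        M=T@np.array(c['hand_eye']); R=M[:3,:3].T; t=-R@M[:3,3]
    else:
        R=cv2.Rodrigues(np.array(c['rvec'],float))[0]; t=np.array(c['tvec'],float).ravel()
    return dict(im=np.array(c['image']),K=K,R=R,t=t)
def ray(v,p,z):
    d=v['R'].T@np.linalg.inv(v['K'])@np.array([p[0],p[1],1.]); o=-v['R'].T@v['t']
    return o+d*(z-o[2])/d[2]
def proj(v,P):
    q=(v['K']@(v['R']@np.atleast_2d(P).T+v['t'][:,None])).T
    return q[:,:2]/q[:,2:]
E
python3 - <<'E'
from h import *
import pickle
s=status.get_state(); print({k:np.round(x,3) for k,x in s.items()})
a=cap('scene');b=cap('top')
pickle.dump((a,b),open('v.pkl','wb'))
cv2.imwrite('pics/a.png',a['im'])
cv2.imwrite('pics/b.png',b['im'])
for v in(a,b): print(-v['R'].T@v['t'])
E
```

```text
pics
{'t': np.float64(0.0), 'joints': array([ 54.654,   9.112,  91.575,   0.   ,  79.424, -12.039]), 'joint_vel': array([-0.079, -0.021,  0.027,  0.039,  0.081,  0.079]), 'tau': array([-1.0000e-03, -3.9600e+01, -3.3143e+01, -0.0000e+00,  8.0000e-03,
        0.0000e+00]), 'eef_pos': array([0.227, 0.528, 0.249]), 'tcp_rot': array([-1.79892e+02, -2.30000e-02,  1.56693e+02]), 'contact_force': array([-0.08 ,  0.331, -0.729]), 'moment': array([-0.008,  0.006, -0.022]), 'gripper_force': np.float64(0.0), 'width': np.float64(0.085)}
[ 0.96641464 -0.39526413  0.85652052]
[ 0.46875964 -0.12156627  0.77923833]
```

View pics/a.png

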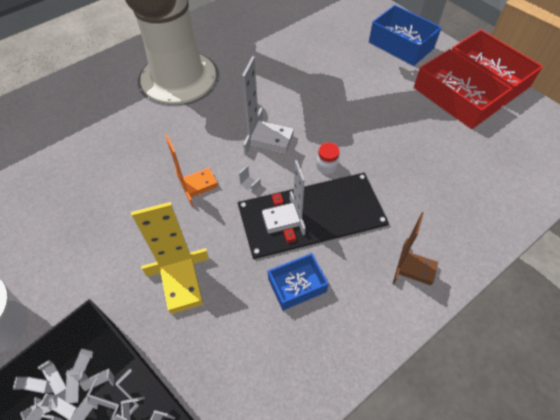

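View pics/b.png

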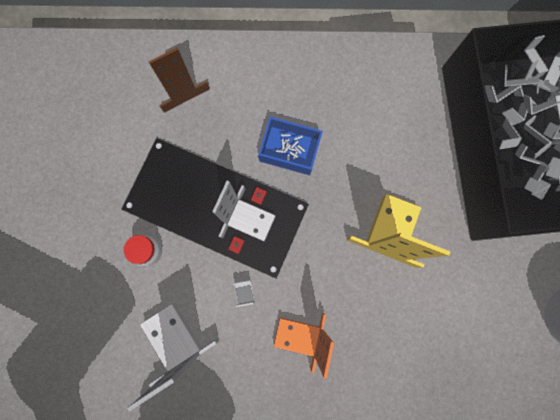

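Candidates for the bracket (top view): grey on plate (245,215), larger grey (170,335), brown (178,78), orange (303,338), yellow (400,230). It is neither brown, orange nor yellow, and the smaller of the two greys is the one on the plate between the red blocks at (245,215). I'll confirm it in a crop and measure.

```bash
python3 - <<'E'
from h import *
import pickle
a,b=pickle.load(open('v.pkl','rb'))
cv2.imwrite('pics/c.png',cv2.resize(b['im'][120:290,110:320],None,fx=3.5,fy=3.5,interpolation=cv2.INTER_CUBIC))
im=b['im'].astype(int); hsv=cv2.cvtColor(b['im'],cv2.COLOR_BGR2HSV)
# plate: dark + things on it, within ROI
m=((im.max(2)<45)).astype(np.uint8); m[:, :115]=0; m[:,320:]=0; m[:130]=0; m[285:]=0
m=cv2.morphologyEx(m,cv2.MORPH_OPEN,np.ones((3,3)))
n,l,st,ce=cv2.connectedComponentsWithStats(m); i=1+np.argmax(st[1:,4]); print(st[i])
pts=np.argwhere(l==i)[:,::-1].astype(np.float32)
w=np.array([ray(b,p,0.012)[:2] for p in pts],np.float32)
r=cv2.minAreaRect(w); print('plate',r); C=cv2.boxPoints(r); print(C.round(4))
red=((hsv[...,1]>150)&((hsv[...,0]<8)|(hsv[...,0]>172))&(hsv[...,2]>80)).astype(np.uint8)
n,l,st,ce=cv2.connectedComponentsWithStats(red)
for k in range(1,n):
    if st[k,4]>20: print('red',st[k],ce[k].round(1),ray(b,ce[k],0.026).round(4))
E
```

```text
[ 128  142   71   66 2095]
plate ((0.6357979774475098, 0.08067828416824341), (0.11407807469367981, 0.12782736122608185), 67.5424575805664)
[[0.5549 0.0524]
 [0.6731 0.0035]
 [0.7167 0.109 ]
 [0.5985 0.1578]]
red [251 188  15  16 134] [258.2 195.4] [ 0.6072 -0.087   0.026 ]
red [124 235  30  28 650] [138.3 249.1] [0.5062 0.1255 0.026 ]
red [229 237  15  17 136] [235.9 244.7] [ 0.517 -0.049  0.026]
```

View pics/c.png

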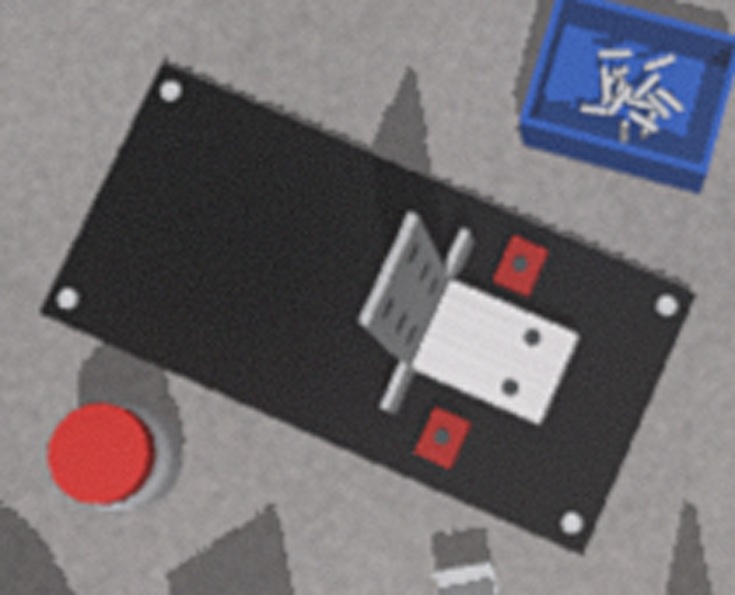

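The crop shows the light-grey L bracket on the plate, foot between the two red blocks (crop 520,265 and 442,437), toe edge from (578,335) to (541,424). This is the one meant.

```bash
python3 - <<'E'
from h import *
import pickle
a,b=pickle.load(open('v.pkl','rb'))
f=lambda u,v:(110+(u+.5)/3.5-.5,120+(v+.5)/3.5-.5)
P=np.array([ray(b,f(*p),.012)[:2] for p in [(165,62),(692,293),(583,552),(42,313)]])
print('plate',P.round(4), 'len',np.linalg.norm(P[1]-P[0]),np.linalg.norm(P[2]-P[1]))
xd=(P[1]+P[2]-P[0]-P[3]); xd/=np.linalg.norm(xd); yd=np.array([-xd[1],xd[0]])
bl=np.array([[.6072,-.087],[.517,-.049]]); print('blk y',(bl@yd), 'yawPlate',np.degrees(np.arctan2(xd[1],xd[0])))
d=bl[0]-bl[1]; print('yaw from blocks',np.degrees(np.arctan2(-d[0],d[1])))
o1=bl.mean(0)-.010*xd; o2=P.mean(0)+xd*.0575; print('origin',o1,o2)
F=np.array([ray(b,f(*p),.032)[:2] for p in [(578,335),(541,424),(412,367),(452,278)]])
for p in F: print('foot fix',np.round([(p-o1)@xd,(p-o1)@yd],4))
e=F[0]-F[1]; print('bracket yaw',np.degrees(np.arctan2(-e[0],e[1])), np.degrees(np.arctan2(*( (F[0]+F[1]-F[2]-F[3])[::-1]))))
T=np.array([ray(b,f(*p),.182)[:2] for p in [(412,212),(361,322)]])
for p in T: print('top fix',np.round([(p-o1)@xd,(p-o1)@yd],4))
E
```

```text
plate [[ 0.7182  0.108 ]
 [ 0.5963 -0.1773]
 [ 0.4603 -0.1221]
 [ 0.5801  0.1655]] len 0.31030716411453574 0.14681214111853816
blk y [0.59327207 0.4953944 ] yawPlate -112.87263244930841
yaw from blocks -112.84501224685651
origin [ 0.56598684 -0.05878629] [ 0.56639751 -0.0594615 ]
foot fix [0.0526 0.0269]
foot fix [ 0.0539 -0.0224]
foot fix [-0.0182 -0.0224]
foot fix [-0.0187  0.0278]
bracket yaw -111.43505648167876 -113.2273980836725
top fix [-0.0224  0.0277]
top fix [-0.0223 -0.0226]
```

```bash
cat >> h.py <<'E'
O=np.array([.5662,-.0591]); YAW=-112.86
c_,s_=np.cos(np.radians(YAW)),np.sin(np.radians(YAW)); FX=np.array([c_,s_]); FY=np.array([-s_,c_])
def fix(p): d=np.array(p[:2])-O; return d@FX,d@FY
def now():
    s=status.get_state(); p=s['eef_pos']; print('t %.2f tool fix x %.1f y %.1f tipH %.1f mm'%(s['t'],*(1000*np.array(fix(p))),1000*(p[2]-.031)),'rot',np.round(s['tcp_rot'],1),'F fix',np.round([s['contact_force'][:2]@FX,s['contact_force'][:2]@FY,s['contact_force'][2]],1),'w',round(s['width'],3))
    return s
def go(x,y,H):
    s=now(); P=np.append(O+FX*x/1e3+FY*y/1e3,.031+H/1e3)
    R=Ro.from_euler('xyz',s['tcp_rot'],degrees=True); G=Ro.from_euler('xyz',[180,0,YAW+180],degrees=True)
    print('d',(R.inv().apply(P-s['eef_pos'])/.15).round(3),'r',((R.inv()*G).as_rotvec()/(np.pi/2)).round(3))
E
python3 -m handwheel '[{"dx":-0.3,"dy":-0.24,"dz":-0.67,"rz":0.12,"jaw":-1},{"dx":-0.6,"dy":-0.48,"dz":-0.67,"rz":0.24,"jaw":-1},{"dx":-0.9,"dy":-0.72,"dz":-0.67,"rz":0.36,"jaw":-1},{"dx":-1,"dy":-0.8,"dz":-0.67,"rz":0.48,"jaw":-1},{"dx":-1,"dy":-0.8,"dz":-0.67,"rz":0.55,"jaw":-1}]' 20
python3 - <<'E'
from h import *
go(30,2,260)
print(np.round(cams.capture('wrist')['hand_eye'],3))
E
```

```text
t 0.10 tool fix x -409.0 y -540.3 tipH 218.4 mm rot [-179.9   -0.   156.7] F fix [-0.1 -1.3  0.3] w 0.086
d [-3.638 -2.898 -0.274] r [-0.001  0.001  0.995]
[[-0.001 -0.952 -0.306  0.079]
 [ 1.    -0.001 -0.    -0.   ]
 [-0.    -0.306  0.952 -0.124]
 [ 0.     0.     0.     1.   ]]schema error: expected keys rx, ry, rz, dx, dy, dz, jaw
```

```bash

python3 -m handwheel '[{"dx":-0.3,"dy":-0.24,"dz":-0.3,"rx":0,"ry":0,"rz":0.12,"jaw":-1},{"dx":-0.6,"dy":-0.48,"dz":-0.6,"rx":0,"ry":0,"rz":0.24,"jaw":-1},{"dx":-0.9,"dy":-0.72,"dz":-0.67,"rx":0,"ry":0,"rz":0.36,"jaw":-1},{"dx":-1,"dy":-0.8,"dz":-0.67,"rx":0,"ry":0,"rz":0.48,"jaw":-1},{"dx":-1,"dy":-0.8,"dz":-0.67,"rx":0,"ry":0,"rz":0.55,"jaw":-1}]' 20
python3 -c "
from h import *
go(35,2,300)"
```

```text
t: 0.78
eef_pos: [0.3191, 0.3568, 0.3514]
tcp_rot: [179.9, 0.0, 106.7]
contact_force: [-0.8, 0.6, 0.3]
width: -0.0001
gripper_force: 0.0
t 0.78 tool fix x -287.2 y -389.3 tipH 320.4 mm rot [179.9   0.  106.7] F fix [-0.2 -1.   0.3] w -0.0
d [-3.318  0.641  0.137] r [ 0.001 -0.     0.44 ]
```

```bash

python3 -m handwheel '[{"dx":-0.35,"dy":0.06,"dz":0,"rx":0,"ry":0,"rz":0.11,"jaw":-1},{"dx":-0.7,"dy":0.13,"dz":0,"rx":0,"ry":0,"rz":0.22,"jaw":-1},{"dx":-1,"dy":0.19,"dz":0,"rx":0,"ry":0,"rz":0.33,"jaw":-1},{"dx":-1,"dy":0.45,"dz":0,"rx":0,"ry":0,"rz":0.44,"jaw":-1},{"dx":-1,"dy":0.6,"dz":0,"rx":0,"ry":0,"rz":0.44,"jaw":-1}]' 
python3 -c "
from h import *
go(35,2,300)"
```

```text
t: 1.4
eef_pos: [0.4493, 0.2412, 0.3503]
tcp_rot: [-180.0, 0.0, 67.4]
contact_force: [-0.7, 1.1, 0.3]
width: 0.0004
gripper_force: 0.0
t 1.40 tool fix x -231.3 y -224.4 tipH 319.3 mm rot [-180.     0.    67.4] F fix [-0.8 -1.1  0.3] w 0.0
d [-1.782  1.501  0.129] r [-0.     0.     0.003]
```

```bash

python3 -m handwheel '[{"dx":-0.3,"dy":0.25,"dz":0,"rx":0,"ry":0,"rz":0.003,"jaw":-1},{"dx":-0.6,"dy":0.5,"dz":0,"rx":0,"ry":0,"rz":0.003,"jaw":-1},{"dx":-0.9,"dy":0.75,"dz":0,"rx":0,"ry":0,"rz":0.003,"jaw":-1},{"dx":-1,"dy":1,"dz":0,"rx":0,"ry":0,"rz":0.003,"jaw":-1},{"dx":-1,"dy":1,"dz":0,"rx":0,"ry":0,"rz":0.003,"jaw":-1}]' 
python3 -m handwheel '[{"dx":-0.3,"dy":0.2,"dz":0,"rx":0,"ry":0,"rz":0,"jaw":-1},{"dx":-0.6,"dy":0.4,"dz":0,"rx":0,"ry":0,"rz":0,"jaw":-1},{"dx":-0.78,"dy":0.5,"dz":0.1,"rx":0,"ry":0,"rz":0,"jaw":-1},{"dx":-0.78,"dy":0.5,"dz":0.13,"rx":0,"ry":0,"rz":0,"jaw":-1},{"dx":-0.78,"dy":0.5,"dz":0.13,"rx":0,"ry":0,"rz":0,"jaw":-1}]' 
python3 - <<'E'
from h import *
go(20,2,108)
v=cap('wrist'); cv2.imwrite('pics/d.png',v['im'])
E
```

```text
t: 2.02
eef_pos: [0.5303, 0.0439, 0.3499]
tcp_rot: [-179.9, 0.0, 67.1]
contact_force: [0.0, -0.2, 0.3]
width: -0.0002
gripper_force: 0.0
t: 2.65
eef_pos: [0.5533, -0.0895, 0.3309]
tcp_rot: [-179.9, -0.0, 67.4]
contact_force: [-0.1, -0.0, -0.1]
width: -0.0
gripper_force: 0.0
t 2.65 tool fix x 33.0 y -0.1 tipH 299.9 mm rot [-179.9   -0.    67.4] F fix [ 0.1 -0.1 -0.1] w -0.0
d [0.086 0.016 1.279] r [-0.001 -0.     0.003]
```

View pics/d.png

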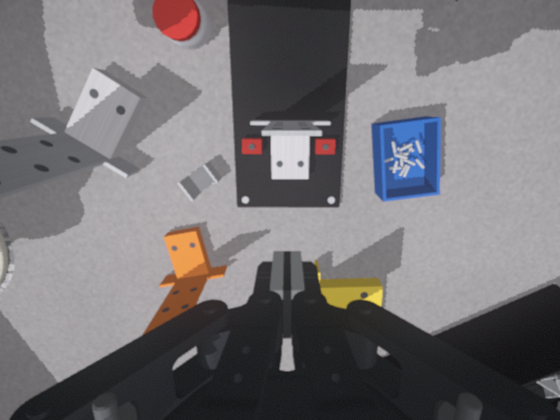

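The wrist view shows the bracket aligned with the plate. The red blocks are at (252,146) and (325,146), and the foot's toe edge runs (271,180)–(310,180). I'll check those numbers and go down in front of the upright.

```bash
python3 - <<'E'
from h import *
v=cap('wrist')
for p,z in [((252,146),.026),((325,146),.026),((271,180),.032),((310,180),.032),((262,133),.182),((322,133),.182)]: print(p,np.round(1000*np.array(fix(ray(v,p,z))),1))
E
python3 -m handwheel '[{"dx":0,"dy":0.01,"dz":0.3,"rx":0,"ry":0,"rz":0.003,"jaw":-1},{"dx":0,"dy":0.01,"dz":0.6,"rx":0,"ry":0,"rz":0.003,"jaw":-1},{"dx":0,"dy":0.01,"dz":0.9,"rx":0,"ry":0,"rz":0.003,"jaw":-1},{"dx":0,"dy":0.01,"dz":1,"rx":0,"ry":0,"rz":0.003,"jaw":-1},{"dx":0,"dy":0.01,"dz":1,"rx":0,"ry":0,"rz":0.003,"jaw":-1}]' 
python3 -m handwheel '[{"dx":0,"dy":0,"dz":0.1,"rx":0,"ry":0,"rz":0,"jaw":-1},{"dx":0,"dy":0,"dz":0.2,"rx":0,"ry":0,"rz":0,"jaw":-1},{"dx":0.05,"dy":0,"dz":0.28,"rx":0,"ry":0,"rz":0,"jaw":-1},{"dx":0.09,"dy":0,"dz":0.28,"rx":0,"ry":0,"rz":0,"jaw":-1},{"dx":0.09,"dy":0,"dz":0.28,"rx":0,"ry":0,"rz":0,"jaw":-1}]' 
python3 -c "
from h import *
go(-7,2,108)"
```

```text
(252, 146) [  9.7 -46.5]
(325, 146) [ 9.3 50.8]
(271, 180) [ 54.6 -21.3]
(310, 180) [54.4 31.6]
(262, 133) [-21.  -21.1]
(322, 133) [-21.2  29.2]
t: 3.38
eef_pos: [0.5551, -0.0909, 0.1816]
tcp_rot: [-180.0, -0.0, 67.1]
contact_force: [0.5, 0.4, 0.6]
width: -0.0003
gripper_force: 0.0
t: 4.0
eef_pos: [0.5608, -0.0786, 0.1396]
tcp_rot: [180.0, -0.0, 67.1]
contact_force: [-0.1, -0.4, -0.6]
width: -0.0001
gripper_force: 0.0
t 4.00 tool fix x 20.0 y 2.6 tipH 108.6 mm rot [180.   -0.   67.1] F fix [ 0.4  0.1 -0.6] w -0.0
d [ 0.18  -0.004  0.004] r [ 0. -0. -0.]
```

```bash

python3 -m handwheel '[{"dx":0,"dy":0,"dz":-0.1,"rx":0,"ry":0,"rz":0,"jaw":-1},{"dx":0.05,"dy":0,"dz":-0.21,"rx":0,"ry":0,"rz":0,"jaw":-1},{"dx":0.1,"dy":0,"dz":-0.21,"rx":0,"ry":0,"rz":0,"jaw":-1},{"dx":0.14,"dy":0,"dz":-0.21,"rx":0,"ry":0,"rz":0,"jaw":-1},{"dx":0.14,"dy":0,"dz":-0.21,"rx":0,"ry":0,"rz":0,"jaw":-1}]' >/dev/null
python3 -c "
from h import *
now()"
python3 -m handwheel '[{"dx":0.02,"dy":0,"dz":0,"rx":0,"ry":0,"rz":0,"jaw":-1},{"dx":0.04,"dy":0,"dz":0,"rx":0,"ry":0,"rz":0,"jaw":-1},{"dx":0.06,"dy":0,"dz":0,"rx":0,"ry":0,"rz":0,"jaw":-1},{"dx":0.08,"dy":0,"dz":0,"rx":0,"ry":0,"rz":0,"jaw":-1},{"dx":0.1,"dy":0,"dz":0,"rx":0,"ry":0,"rz":0,"jaw":-1}]' >/dev/null
python3 -c "
from h import *
now()
v=cap('wrist'); cv2.imwrite('pics/e.png',v['im'])"
```

```text
t 4.62 tool fix x -0.8 y 1.9 tipH 139.2 mm rot [-179.9    0.    67.1] F fix [-0.5  1.4  0.9] w 0.0
t 5.25 tool fix x -15.3 y 2.3 tipH 139.7 mm rot [-180.    0.   67.] F fix [ 0.2 -0.7 -0.5] w 0.0
```

View pics/e.png

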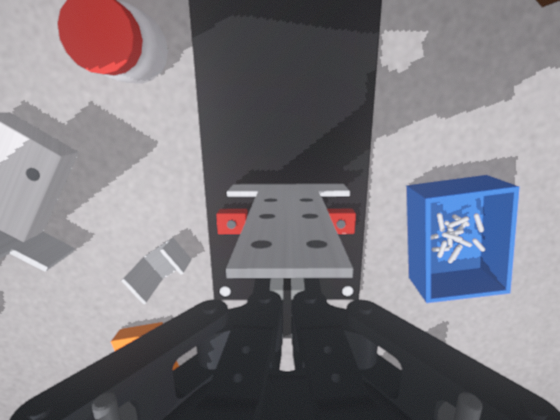

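The wrist view shows the upright's back; its top edge is at row ~277 (columns 228–353), the ears are at row 190 and the fingers are just behind it. I'll add a lean estimator that uses the top-edge row.

```bash
cat >> h.py <<'E'
from scipy.optimize import brentq
def lean(heel=22.,edge=4.,z=170.,row=None):
    v=cap('wrist'); g=v['im'].max(2).astype(int); 
    if row is None:
        col=np.median(g[:,286:296],axis=1); r=200
        ok=np.where(col>75)[0]; ok=ok[ok<330]; row=ok.max()+.5
    def P(th):
        u=heel-edge*np.cos(th)+z*np.sin(th); h=12+edge*np.sin(th)+z*np.cos(th)
        return np.append(O-FX*u/1e3+FY*.002,h/1e3)
    th=np.linspace(-.1,1.6,86); e=np.array([proj(v,P(t))[0,1]-row for t in th])
    i=np.where(e[:-1]*e[1:]<0)[0]; print('row',row,'lean deg',[round(float(np.degrees(brentq(lambda t:proj(v,P(t))[0,1]-row,th[k],th[k+1]))),1) for k in i])
    return v
E
python3 -c "
from h import *
lean()"
python3 -m handwheel '[{"dx":0.02,"dy":0,"dz":0,"rx":0,"ry":0,"rz":0,"jaw":-1},{"dx":0.04,"dy":0,"dz":0,"rx":0,"ry":0,"rz":0,"jaw":-1},{"dx":0.06,"dy":0,"dz":0,"rx":0,"ry":0,"rz":0,"jaw":-1},{"dx":0.08,"dy":0,"dz":0,"rx":0,"ry":0,"rz":0,"jaw":-1},{"dx":0.1,"dy":0,"dz":0,"rx":0,"ry":0,"rz":0,"jaw":-1}]' >/dev/null
python3 -c "
from h import *
now();v=lean();cv2.imwrite('pics/f.png',v['im'])"
```

```text
row 296.5 lean deg [0.1]
t 5.97 tool fix x -30.6 y 2.5 tipH 139.8 mm rot [180.   -0.   67.1] F fix [0.5 0.2 0.3] w -0.0
row 296.5 lean deg [5.0]
```

View pics/f.png

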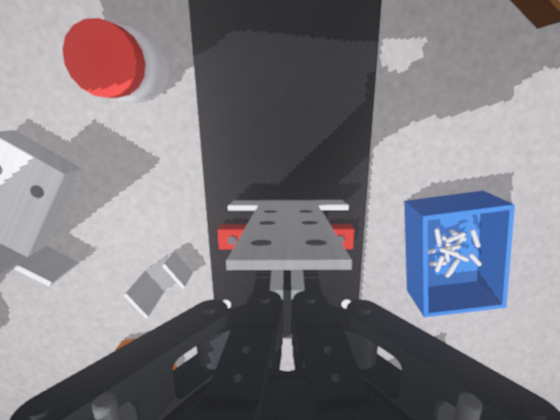

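```bash
sed -i 's/286:296/334:341/; s/ok<330/ok<300/' h.py; python3 -c "
from h import *
lean();lean(row=271); lean(row=205,z=0.,edge=0.)"
```

```text
row 270.5 lean deg [9.0]
row 271 lean deg [8.8]
row 205 lean deg []
```

```bash

python3 -m handwheel '[{"dx":0.033,"dy":0,"dz":0.013,"rx":0,"ry":0,"rz":0,"jaw":-1},{"dx":0.066,"dy":0,"dz":0.026,"rx":0,"ry":0,"rz":0,"jaw":-1},{"dx":0.1,"dy":0,"dz":0.039,"rx":0,"ry":0,"rz":0,"jaw":-1},{"dx":0.133,"dy":0,"dz":0.052,"rx":0,"ry":0,"rz":0,"jaw":-1},{"dx":0.166,"dy":0,"dz":0.065,"rx":0,"ry":0,"rz":0,"jaw":-1}]' >/dev/null
python3 -c "
from h import *
now();lean()"
python3 -m handwheel '[{"dx":0.022,"dy":0,"dz":0.02,"rx":0,"ry":0,"rz":0,"jaw":-1},{"dx":0.044,"dy":0,"dz":0.04,"rx":0,"ry":0,"rz":0,"jaw":-1},{"dx":0.066,"dy":0,"dz":0.06,"rx":0,"ry":0,"rz":0,"jaw":-1},{"dx":0.088,"dy":0,"dz":0.08,"rx":0,"ry":0,"rz":0,"jaw":-1},{"dx":0.11,"dy":0,"dz":0.1,"rx":0,"ry":0,"rz":0,"jaw":-1}]' >/dev/null
python3 -c "
from h import *
now();v=lean();cv2.imwrite('pics/g.png',v['im'])"
```

```text
t 6.80 tool fix x -55.7 y 2.4 tipH 129.9 mm rot [-180.    -0.    67.1] F fix [ 0.7 -0.1  1.1] w -0.0
row 279.5 lean deg [17.1]
t 7.47 tool fix x -72.0 y 2.5 tipH 114.8 mm rot [-180.    -0.    67.1] F fix [-0.7 -0.3  0. ] w 0.0
row 299.5 lean deg [22.2]
```

View pics/g.png

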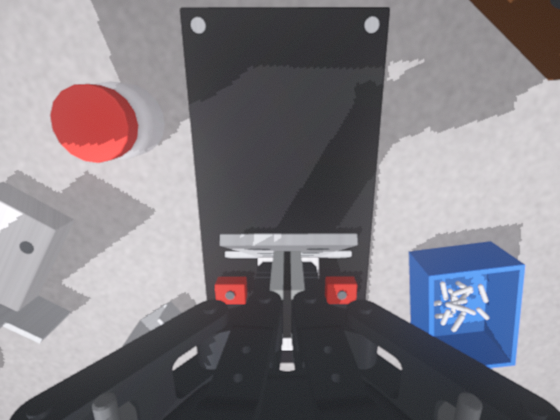

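The picture shows the upright's top edge as a bright band at rows 234 (back) to 248 (front), with the ears just under it at row ~255 and the red blocks at row ~288.

```bash
python3 -c "
from h import *
v=lean(row=247); lean(row=235,edge=0.)
for h in (22,25,28,31): lean(heel=h,row=247)
# ear front-top edge
lean(row=258,z=30.); lean(row=252,z=30.,edge=0.)
print(proj(v,[np.append(O-FX*u/1e3+FY*.04,.012) for u in (20,25,30,35,40)])[:,1])
"
```

```text
row 247 lean deg [28.7]
row 235 lean deg [28.7]
row 247 lean deg [28.5]
row 247 lean deg [27.5]
row 247 lean deg [26.6]
row 247 lean deg [25.6]
row 258 lean deg [26.4]
row 252 lean deg [27.8]
[256.05310599 250.95825466 245.80824295 240.60217017 235.33911592]
```

```bash

python3 -m handwheel '[{"dx":0.009,"dy":0,"dz":0.05,"rx":0,"ry":0,"rz":0,"jaw":-1},{"dx":-0.021,"dy":0,"dz":0.099,"rx":0,"ry":0,"rz":0,"jaw":-1},{"dx":-0.049,"dy":0,"dz":0.145,"rx":0,"ry":0,"rz":0,"jaw":-1},{"dx":-0.077,"dy":0,"dz":0.192,"rx":0,"ry":0,"rz":0,"jaw":-1},{"dx":-0.1,"dy":0,"dz":0.232,"rx":0,"ry":0,"rz":0,"jaw":-1}]' >/dev/null
python3 -c "
from h import *
now();v=cap('wrist');cv2.imwrite('pics/i.png',v['im'])"
```

```text
t 8.55 tool fix x -56.3 y 2.4 tipH 79.7 mm rot [-180.    0.   67.] F fix [-0.4 -0.   0.4] w 0.0
```

View pics/i.png

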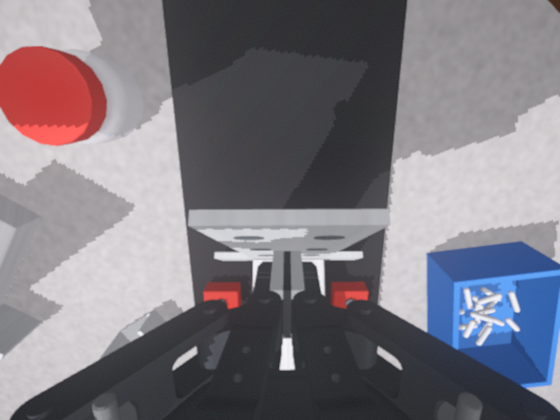

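Top edge band at rows 209 (back) to 227 (front), columns 190–388; the ears are at row 256 and the blocks at row 292.

```bash
cat >> h.py <<'E'
def lean2(heel=22.5,x=286,half=60):
    v=cap('wrist'); g=v['im'].max(2).astype(int)
    def P(th):
        return np.append(O-FX*(heel+170*np.sin(th))/1e3+FY*.0025,(12+170*np.cos(th))/1e3)
    res=[]
    for c in (x-half,x+half):
        col=np.median(g[:,c-4:c+5],axis=1); d=np.maximum.reduce([col[3:]-col[:-3]])
        rows=[r for r in range(20,280) if col[r]>100 and col[r-3]<85 and np.all(col[r:r+4]>100)]
        if rows:
            r=rows[0]
            f=lambda t:proj(v,P(t))[0,1]-r
            th=np.linspace(0,1.6,81); e=[f(t) for t in th]
            res.append((r,[round(float(np.degrees(brentq(f,th[k],th[k+1]))),1) for k in range(80) if e[k]*e[k+1]<0]))
    print('lean2',res); return v
E
python3 -c "
from h import *
v=lean2(); lean2(half=75); print(np.median(v['im'].max(2)[190:260:4,205:215],axis=1))
lean(heel=22.5,row=209,edge=0.); lean(heel=22.5,row=227)"
```

```text
lean2 [(208, [30.5]), (208, [30.5])]
lean2 [(209, [30.5]), (208, [30.6])]
[ 83.   83.   83.5  84.   83.5 180.5 183.  182.  183.5 159.  218.  217.
  88.5  87.5  87.   87.   86.   85.5]
row 209 lean deg [30.5]
row 227 lean deg [30.3]
```

```bash
sed -i 's/>100/>125/g; s/<85 and/<115 and/' h.py
python3 -m handwheel '[{"dx":-0.027,"dy":0,"dz":0.047,"rx":0,"ry":0,"rz":0,"jaw":-1},{"dx":-0.055,"dy":0,"dz":0.093,"rx":0,"ry":0,"rz":0,"jaw":-1},{"dx":-0.083,"dy":0,"dz":0.14,"rx":0,"ry":0,"rz":0,"jaw":-1},{"dx":-0.11,"dy":0,"dz":0.187,"rx":0,"ry":0,"rz":0,"jaw":-1},{"dx":-0.136,"dy":0,"dz":0.233,"rx":0,"ry":0,"rz":0,"jaw":-1}]' >/dev/null
python3 -c "
from h import *
now();lean2()"
```

```text
t 9.43 tool fix x -36.0 y 2.4 tipH 44.8 mm rot [-180.    0.   67.] F fix [ 0.3 -0.6  1.3] w -0.0
lean2 [(143, [30.6]), (143, [30.6])]
```

```bash

python3 -m handwheel '[{"dx":-0.011,"dy":0,"dz":0.025,"rx":0,"ry":0,"rz":0,"jaw":-1},{"dx":-0.022,"dy":0,"dz":0.05,"rx":0,"ry":0,"rz":0,"jaw":-1},{"dx":-0.033,"dy":0,"dz":0.075,"rx":0,"ry":0,"rz":0,"jaw":-1},{"dx":-0.044,"dy":0,"dz":0.1,"rx":0,"ry":0,"rz":0,"jaw":-1},{"dx":-0.044,"dy":0,"dz":0.1,"rx":0,"ry":0,"rz":0,"jaw":-1}]' >/dev/null
python3 -c "
from h import *
now();v=lean2(); v['im'].astype(np.uint8).dump('w.npy')
s=cap('scene')
import pickle; pickle.dump(s,open('s.pkl','wb'))
def P(th,w,heel=22.5): return np.append(O-FX*(heel+170*np.sin(th))/1e3+FY*w/1e3,(12+170*np.cos(th))/1e3)
for d in (34,60,80,90): print(d,proj(v,[P(np.radians(d),-22),P(np.radians(d),27)]).round(),proj(s,[P(np.radians(d),-22),P(np.radians(d),27)]).round())"
```

```text
t 10.10 tool fix x -29.5 y 2.1 tipH 29.8 mm rot [-179.9    0.    67. ] F fix [ 1.  -0.5 -0.2] w -0.0
lean2 [(169, [28.2]), (164, [28.3])]
34 [[  8. -19.]
 [577. -21.]] [[340. 159.]
 [348. 177.]]
60 [[ 168. -219.]
 [ 409. -220.]] [[360. 170.]
 [368. 188.]]
80 [[ 217. -145.]
 [ 358. -146.]] [[364. 183.]
 [373. 200.]]
90 [[ 231. -103.]
 [ 344. -103.]] [[363. 190.]
 [371. 207.]]
```

```bash
python3 -c "
from h import *
import pickle
s=pickle.load(open('s.pkl','rb'))
cv2.imwrite('pics/j.png',cv2.resize(s['im'][130:260,230:400],None,fx=4.5,fy=4.5,interpolation=cv2.INTER_CUBIC))"
```

```text
(no output)
```

View pics/j.png

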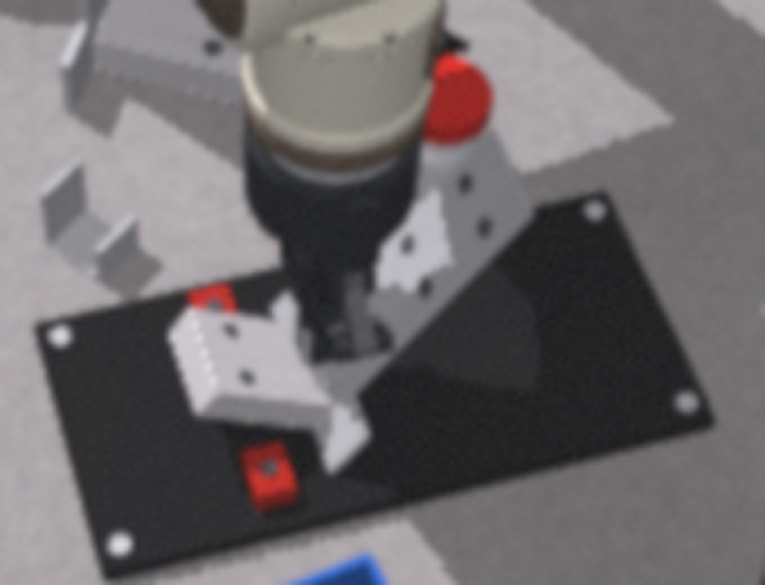

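The scene crop shows the bracket leaning, with the near lower edge of the upright running from the heel (crop 365,395) to the top corner (538,210). The corner lies at px (349,176), where a lean of ~35° is predicted. I'll measure lean from that edge by casting rays onto its vertical plane.

```bash
cat >> h.py <<'E'
def lean3(s=None,y=27.,show=False):
    s=s or cap('scene'); g=s['im'].max(2).astype(int)
    u=np.arange(-10,215,2.)
    L=proj(s,[np.append(O-FX*a/1e3+FY*.052,.012) for a in u]); o=np.argsort(L[:,0]); pts=[]
    C=-s['R'].T@s['t']; cf=np.array([*fix(C),C[2]])
    for c in range(312,372):
        r0=int(np.interp(c,L[o,0],L[o,1])); r=r0
        if g[r0,c]>80: continue
        while r>110 and not(g[r,c]>78 and g[r-1,c]>78): r-=1
        if r<=110: continue
        # subpixel, ray onto vertical plane fixture y
        d=s['R'].T@np.linalg.inv(s['K'])@np.array([c,r+.5,1.]); df=np.array([d[:2]@FX,d[:2]@FY,d[2]])
        P=cf+df*(y/1e3-cf[1])/df[1]; pts.append((c,r,-P[0]*1e3,P[2]*1e3-12))
    p=np.array(pts)
    if show: print(p[::3].round(1))
    # keep points near the upright's reach, robust line
    q=p[(p[:,2]>45)&(p[:,3]>-8)]
    vx,vy,x0,y0=cv2.fitLine(q[:,2:4].astype(np.float32),cv2.DIST_HUBER,0,.01,.01).ravel()
    th=np.degrees(np.arctan2(abs(vx),vy*np.sign(vx))); print('lean3 %.1f deg, heel u %.1f, n %d, res %.1f'%(th,x0-y0*vx/vy if abs(vy)>.02 else np.nan,len(q),np.median(abs((q[:,2]-x0)*vy-(q[:,3]-y0)*vx))))
E
python3 -c "
from h import *
import pickle
lean3(pickle.load(open('s.pkl','rb')),show=True)"
```

```text
[[312.  214.   48.7  30.8]
 [315.  211.   54.9  40.3]
 [318.  207.   60.7  53.7]
 [321.  205.   67.   58.9]
 [324.  202.   73.   68. ]
 [327.  199.   78.8  76.9]
 [330.  196.   84.6  85.8]
 [333.  193.   90.3  94.4]
 [336.  190.   95.9 103. ]
 [339.  186.  101.  115.1]
 [342.  184.  106.9 119.8]
 [345.  180.  111.9 131.6]
 [348.  177.  117.1 139.6]
 [351.  174.  122.4 147.6]
 [354.  174.  129.  145.2]
 [357.  173.  135.2 146.2]
 [360.  177.  144.2 129.8]
 [363.  178.  151.7 123.7]
 [366.  175.  156.7 131.9]
 [369.  181.  167.6 107.5]]
lean3 35.4 deg, heel u 24.6, n 60, res 2.0
```

```bash
sed -i "s/    q=p\[(p\[:,2\]>45).*/    rr=np.hypot(p[:,2]-23,p[:,3]); q=p[(p[:,2]>45)\&(rr<162)]; f=q[np.hypot(q[:,2]-23,q[:,3])>110]; print('about heel 23: %.1f'%np.degrees(np.median(np.arctan2(f[:,2]-23,f[:,3]))))/" h.py
python3 -c "
from h import *
import pickle
lean3(pickle.load(open('s.pkl','rb')))"
python3 -m handwheel '[{"dx":0.003,"dy":0,"dz":0,"rx":0,"ry":0,"rz":0,"jaw":-1},{"dx":0.006,"dy":0,"dz":0.004,"rx":0,"ry":0,"rz":0,"jaw":-1},{"dx":0.008,"dy":0,"dz":0.008,"rx":0,"ry":0,"rz":0,"jaw":-1}]' >/dev/null
python3 -c "
from h import *
now();lean3()"
```

```text
about heel 23: 35.0
lean3 33.2 deg, heel u 28.5, n 35, res 0.0
t 10.57 tool fix x -31.1 y 2.6 tipH 29.2 mm rot [180.   -0.   67.1] F fix [ 0.9 -0.8  1.5] w -0.0
about heel 23: 37.5
lean3 35.2 deg, heel u 29.9, n 38, res 0.7
```

```bash

python3 -m handwheel '[{"dx":-0.004,"dy":0,"dz":0.006,"rx":0,"ry":0,"rz":0,"jaw":-1},{"dx":-0.007,"dy":0,"dz":0.01,"rx":0,"ry":0,"rz":0,"jaw":-1},{"dx":-0.007,"dy":0,"dz":0.01,"rx":0,"ry":0,"rz":0,"jaw":-1}]' >/dev/null
python3 -c "
from h import *
now();lean3()"
python3 -m handwheel '[{"dx":-0.003,"dy":0,"dz":0.005,"rx":0,"ry":0,"rz":0,"jaw":-1},{"dx":-0.006,"dy":0,"dz":0.01,"rx":0,"ry":0,"rz":0,"jaw":-1},{"dx":-0.006,"dy":0,"dz":0.01,"rx":0,"ry":0,"rz":0,"jaw":-1}]' >/dev/null
python3 -c "
from h import *
now();lean3();now()"
```

```text
t 11.00 tool fix x -29.8 y 2.5 tipH 27.6 mm rot [180.   0.  67.] F fix [ 0.2 -0.5  0.1] w -0.0
about heel 23: 37.3
lean3 34.9 deg, heel u 30.1, n 38, res 0.7
t 11.43 tool fix x -29.0 y 2.5 tipH 26.2 mm rot [180.  -0.  67.] F fix [-0.1  0.3  1.8] w -0.0
about heel 23: 37.5
lean3 35.3 deg, heel u 29.9, n 38, res 0.7
t 11.47 tool fix x -29.0 y 2.5 tipH 26.3 mm rot [180.   -0.   67.1] F fix [0.1 0.2 2.5] w 0.0
```

```bash

python3 -m handwheel '[{"dx":0.004,"dy":0,"dz":0,"rx":0,"ry":0,"rz":0,"jaw":-1},{"dx":0.008,"dy":0,"dz":0,"rx":0,"ry":0,"rz":0,"jaw":-1},{"dx":0.012,"dy":0,"dz":0,"rx":0,"ry":0,"rz":0,"jaw":-1},{"dx":0.013,"dy":0,"dz":-0.003,"rx":0,"ry":0,"rz":0,"jaw":-1},{"dx":0.013,"dy":0,"dz":-0.005,"rx":0,"ry":0,"rz":0,"jaw":-1}]' >/dev/null
python3 -c "
from h import *
now();lean3();now()"
```

```text
t 12.10 tool fix x -31.0 y 2.2 tipH 26.7 mm rot [-180.    -0.    67.1] F fix [0.1 0.4 0. ] w 0.0
about heel 23: 42.6
lean3 39.6 deg, heel u 31.5, n 42, res 0.8
t 12.15 tool fix x -31.0 y 2.3 tipH 26.8 mm rot [-180.    -0.    67.1] F fix [-1.8  0.1 -0.6] w -0.0
```

```bash

python3 -m handwheel '[{"dx":-0.002,"dy":0,"dz":-0.007,"rx":0,"ry":0,"rz":0,"jaw":-1},{"dx":-0.005,"dy":0,"dz":-0.014,"rx":0,"ry":0,"rz":0,"jaw":-1},{"dx":-0.009,"dy":0,"dz":-0.024,"rx":0,"ry":0,"rz":0,"jaw":-1},{"dx":-0.012,"dy":0,"dz":-0.034,"rx":0,"ry":0,"rz":0,"jaw":-1},{"dx":-0.012,"dy":0,"dz":-0.034,"rx":0,"ry":0,"rz":0,"jaw":-1}]' >/dev/null
python3 -c "
from h import *
now();lean3();now()"
```

```text
t 12.78 tool fix x -29.2 y 2.6 tipH 32.2 mm rot [180.   -0.   67.1] F fix [-0.5 -0.   1.8] w -0.0
about heel 23: 49.5
lean3 47.1 deg, heel u 31.6, n 48, res 0.9
t 12.82 tool fix x -29.2 y 2.6 tipH 32.2 mm rot [180.   -0.   67.1] F fix [-1.3 -1.5  2.2] w -0.0
```

```bash

python3 -m handwheel '[{"dx":-0.005,"dy":0,"dz":-0.014,"rx":0,"ry":0,"rz":0,"jaw":-1},{"dx":-0.01,"dy":0,"dz":-0.03,"rx":0,"ry":0,"rz":0,"jaw":-1},{"dx":-0.015,"dy":0,"dz":-0.05,"rx":0,"ry":0,"rz":0,"jaw":-1},{"dx":-0.019,"dy":0,"dz":-0.07,"rx":0,"ry":0,"rz":0,"jaw":-1},{"dx":-0.022,"dy":0,"dz":-0.093,"rx":0,"ry":0,"rz":0,"jaw":-1}]' >/dev/null
python3 -c "
from h import *
now();lean3();now()"
```

```text
t 13.45 tool fix x -25.8 y 2.4 tipH 46.1 mm rot [-180.   -0.   67.] F fix [-1.3  0.5 -0. ] w -0.0
about heel 23: 58.6
lean3 55.3 deg, heel u 36.2, n 53, res 0.9
t 13.50 tool fix x -25.9 y 2.7 tipH 46.6 mm rot [180.  -0.  67.] F fix [-2.4 -0.8  1.7] w 0.0
```

```bash

python3 -m handwheel '[{"dx":-0.004,"dy":0,"dz":-0.024,"rx":0,"ry":0,"rz":0,"jaw":-1},{"dx":0,"dy":0,"dz":-0.049,"rx":0,"ry":0,"rz":0,"jaw":-1},{"dx":0.003,"dy":0,"dz":-0.075,"rx":0,"ry":0,"rz":0,"jaw":-1},{"dx":0.009,"dy":0,"dz":-0.095,"rx":0,"ry":0,"rz":0,"jaw":-1},{"dx":0.014,"dy":0,"dz":-0.117,"rx":0,"ry":0,"rz":0,"jaw":-1}]' >/dev/null
python3 -c "
from h import *
now();lean3();now()"
```

```text
t 14.12 tool fix x -28.0 y 2.4 tipH 63.6 mm rot [-180.    -0.    67.1] F fix [-2.8 -0.1  0.1] w -0.0
about heel 23: 69.3
lean3 66.2 deg, heel u 41.0, n 55, res 1.0
t 14.18 tool fix x -28.2 y 2.6 tipH 64.1 mm rot [180.   -0.   67.1] F fix [-2.  -0.5  0.6] w -0.0
```

```bash

python3 -m handwheel '[{"dx":0.016,"dy":0,"dz":0,"rx":0,"ry":0,"rz":0,"jaw":-1},{"dx":0.032,"dy":0,"dz":0,"rx":0,"ry":0,"rz":0,"jaw":-1},{"dx":0.048,"dy":0,"dz":0,"rx":0,"ry":0,"rz":0,"jaw":-1},{"dx":0.06,"dy":0,"dz":0,"rx":0,"ry":0,"rz":0,"jaw":-1},{"dx":0.07,"dy":0,"dz":0,"rx":0,"ry":0,"rz":0,"jaw":-1}]' >/dev/null
python3 -c "
from h import *
now();lean3();now()"
```

```text
t 14.80 tool fix x -38.7 y 2.7 tipH 63.6 mm rot [180.   -0.   67.1] F fix [-3.4 -0.3  3.4] w 0.0
about heel 23: 78.4
lean3 76.0 deg, heel u 47.9, n 54, res 1.1
t 14.85 tool fix x -38.8 y 2.7 tipH 63.6 mm rot [180.   -0.   67.1] F fix [-3.1  0.8  3.1] w -0.0
```

```bash

python3 -m handwheel '[{"dx":0.007,"dy":0,"dz":0,"rx":0,"ry":0,"rz":0,"jaw":-1},{"dx":0.014,"dy":0,"dz":0,"rx":0,"ry":0,"rz":0,"jaw":-1},{"dx":0.021,"dy":0,"dz":0,"rx":0,"ry":0,"rz":0,"jaw":-1},{"dx":0.028,"dy":0,"dz":0,"rx":0,"ry":0,"rz":0,"jaw":-1},{"dx":0.035,"dy":0,"dz":0,"rx":0,"ry":0,"rz":0,"jaw":-1}]' >/dev/null
python3 -c "
from h import *
now();lean3();now()"
```

```text
t 15.47 tool fix x -43.7 y 2.5 tipH 63.2 mm rot [180.   0.  67.] F fix [-3.   1.4  1.3] w 0.0
about heel 23: 82.9
lean3 80.5 deg, heel u 55.8, n 53, res 1.4
t 15.53 tool fix x -43.8 y 2.5 tipH 63.2 mm rot [180.   -0.   67.1] F fix [-3.1  1.8  0.4] w 0.0
```

```bash

python3 -m handwheel '[{"dx":0.006,"dy":0,"dz":0,"rx":0,"ry":0,"rz":0,"jaw":-1},{"dx":0.012,"dy":0,"dz":0,"rx":0,"ry":0,"rz":0,"jaw":-1},{"dx":0.018,"dy":0,"dz":0,"rx":0,"ry":0,"rz":0,"jaw":-1},{"dx":0.024,"dy":0,"dz":0,"rx":0,"ry":0,"rz":0,"jaw":-1},{"dx":0.03,"dy":0,"dz":0,"rx":0,"ry":0,"rz":0,"jaw":-1}]' >/dev/null
python3 -c "
from h import *
now();lean3();now()"
```

```text
t 16.15 tool fix x -47.9 y 2.5 tipH 63.5 mm rot [-180.    0.   67.] F fix [-0.9 -0.2 -0.9] w -0.0
about heel 23: 91.1
lean3 89.4 deg, heel u nan, n 55, res 1.1
t 16.20 tool fix x -48.1 y 2.5 tipH 63.5 mm rot [-180.     0.    67.1] F fix [0.3 0.4 0.1] w -0.001
```

```bash

python3 -m handwheel '[{"dx":0.02,"dy":0,"dz":0,"rx":0,"ry":0,"rz":0,"jaw":-1},{"dx":0.08,"dy":0,"dz":0,"rx":0,"ry":0,"rz":0,"jaw":-0.6},{"dx":0.1,"dy":0,"dz":0.1,"rx":0,"ry":0,"rz":0,"jaw":-0.6},{"dx":0.1,"dy":0,"dz":0.2,"rx":0,"ry":0,"rz":0,"jaw":-0.6},{"dx":0.1,"dy":0,"dz":0.28,"rx":0,"ry":0,"rz":0,"jaw":-0.6}]' >/dev/null
python3 -m handwheel '[{"dx":0,"dy":0,"dz":0.04,"rx":0,"ry":0,"rz":0,"jaw":-0.6},{"dx":0,"dy":0,"dz":0.04,"rx":0,"ry":0,"rz":0,"jaw":-0.6}]' >/dev/null
python3 -c "
from h import *
import pickle
now();s=cap('scene');w=cap('wrist');pickle.dump((s,w),open('t.pkl','wb'))
lean3(s)
a=cv2.resize(s['im'][130:260,230:400],(523,400),interpolation=cv2.INTER_CUBIC)
b=cv2.resize(w['im'][:,140:440],(270,378)); b=cv2.copyMakeBorder(b,0,22,0,0,cv2.BORDER_CONSTANT)
cv2.imwrite('pics/k.png',np.hstack([a,b]))"
```

```text
t 17.07 tool fix x -63.0 y 2.1 tipH 14.8 mm rot [-179.9    0.    67. ] F fix [ 0.2  1.  -0.3] w 0.017
about heel 23: 91.1
lean3 89.5 deg, heel u nan, n 55, res 1.1
```

View pics/k.png

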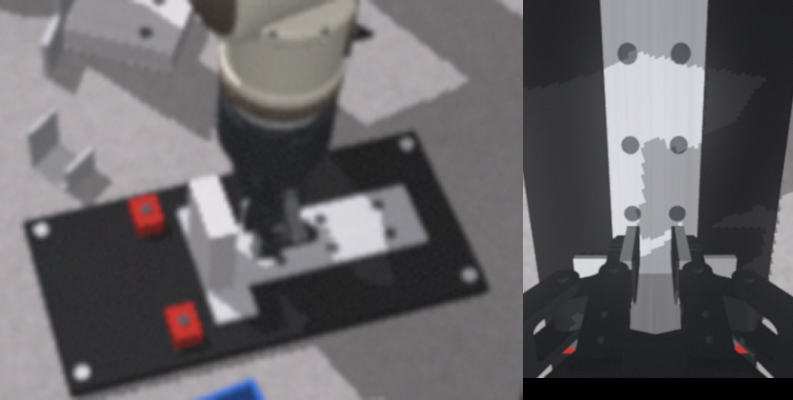

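The bracket lies flat on its back with the foot up. The ears are still clear of the red blocks (left panel: blocks at (147,213) and (185,325), near ear corner at (215,322)). Now I'll push it home.

```bash

python3 -m handwheel '[{"dx":-0.03,"dy":0,"dz":0,"rx":0,"ry":0,"rz":0,"jaw":-0.6},{"dx":-0.06,"dy":0,"dz":0,"rx":0,"ry":0,"rz":0,"jaw":-0.6},{"dx":-0.075,"dy":0,"dz":0,"rx":0,"ry":0,"rz":0,"jaw":-0.6},{"dx":-0.09,"dy":0,"dz":0,"rx":0,"ry":0,"rz":0,"jaw":-0.6},{"dx":-0.1,"dy":0,"dz":0,"rx":0,"ry":0,"rz":0,"jaw":-0.6}]' >/dev/null
python3 -c "
from h import *
import pickle
now(); s,w=pickle.load(open('t.pkl','rb')); print(np.array(fix(ray(s,(299.9,234.6),.012)))*1e3)"
python3 -m handwheel '[{"dx":-0.012,"dy":0,"dz":0,"rx":0,"ry":0,"rz":0,"jaw":-0.6},{"dx":-0.024,"dy":0,"dz":0,"rx":0,"ry":0,"rz":0,"jaw":-0.6},{"dx":-0.036,"dy":0,"dz":0,"rx":0,"ry":0,"rz":0,"jaw":-0.6},{"dx":-0.048,"dy":0,"dz":0,"rx":0,"ry":0,"rz":0,"jaw":-0.6},{"dx":-0.06,"dy":0,"dz":0,"rx":0,"ry":0,"rz":0,"jaw":-0.6}]' >/dev/null
python3 -c "
from h import *
now()"
```

```text
t 17.80 tool fix x -48.1 y 2.5 tipH 15.5 mm rot [-180.   -0.   67.] F fix [-3.2  0.2  0.6] w 0.017
[-14.72375724  51.46551927]
t 18.43 tool fix x -39.3 y 2.7 tipH 15.7 mm rot [180.   -0.   67.1] F fix [-4.7  0.3  0.5] w 0.017
```

```bash

python3 -m handwheel '[{"dx":-0.01,"dy":0,"dz":0,"rx":0,"ry":0,"rz":0,"jaw":-0.6},{"dx":-0.02,"dy":0,"dz":0,"rx":0,"ry":0,"rz":0,"jaw":-0.6},{"dx":-0.03,"dy":0,"dz":0,"rx":0,"ry":0,"rz":0,"jaw":-0.6},{"dx":-0.037,"dy":0,"dz":0,"rx":0,"ry":0,"rz":0,"jaw":-0.6},{"dx":-0.043,"dy":0,"dz":0,"rx":0,"ry":0,"rz":0,"jaw":-0.6}]' | grep force
python3 -c "
from h import *
now()"
python3 -m handwheel '[{"dx":-0.005,"dy":0,"dz":0,"rx":0,"ry":0,"rz":0,"jaw":-0.6},{"dx":-0.01,"dy":0,"dz":0,"rx":0,"ry":0,"rz":0,"jaw":-0.6}]' | grep force
python3 -c "
from h import *
now()"
```

```text
contact_force: [1.9, 5.0, 2.2]
gripper_force: 0.0
t 19.05 tool fix x -32.8 y 2.2 tipH 15.3 mm rot [-180.    -0.    67.1] F fix [-5.3 -0.1  2.2] w 0.017
contact_force: [1.4, 4.8, 2.2]
gripper_force: 0.0
t 19.30 tool fix x -31.4 y 2.4 tipH 15.6 mm rot [-180.    -0.    67.1] F fix [-5.  -0.5  2.2] w 0.017
```

```bash

for i in 1; do python3 -m handwheel '[{"dx":-0.004,"dy":0,"dz":0,"rx":0,"ry":0,"rz":0,"jaw":-0.6},{"dx":-0.008,"dy":0,"dz":0,"rx":0,"ry":0,"rz":0,"jaw":-0.6}]' | grep contact; done
python3 -c "
from h import *
now()"
python3 -m handwheel '[{"dx":-0.004,"dy":0,"dz":0,"rx":0,"ry":0,"rz":0,"jaw":-0.6},{"dx":-0.008,"dy":0,"dz":0,"rx":0,"ry":0,"rz":0,"jaw":-0.6}]' | grep contact
python3 -c "
from h import *
now()"
```

```text
contact_force: [2.1, 6.0, 2.4]
t 19.55 tool fix x -30.2 y 2.5 tipH 15.7 mm rot [180.   -0.   67.1] F fix [-6.4 -0.4  2.4] w 0.017
contact_force: [2.3, 9.1, 2.6]
t 19.80 tool fix x -30.0 y 2.6 tipH 15.8 mm rot [ 1.8e+02 -1.0e-01  6.7e+01] F fix [-9.3 -1.4  2.6] w 0.017
```

```bash

python3 -m handwheel '[{"dx":-0.003,"dy":0,"dz":0,"rx":0,"ry":0,"rz":0,"jaw":-0.6},{"dx":-0.003,"dy":0,"dz":0,"rx":0,"ry":0,"rz":0,"jaw":-0.6}]' | grep contact
python3 -c "
from h import *
import pickle
s=now(); print('moment',np.round(s['moment'],2));lean3()
s=cap('scene');pickle.dump(s,open('t2.pkl','wb'))
g=s['im'].max(2)
pr=lambda x,y,z:proj(s,[np.append(O+FX*x/1e3+FY*y/1e3,z/1e3)])[0].round(1)
# profiles along fixture x at y=+42 (near) and y=-42 (far) from ear to block
for y in (45,40,-40,-45):
  print(y,[int(g[int(round(q[1])),int(round(q[0]))]) for q in (pr(x,y,16) for x in range(-36,12,2))], s['im'][int(pr(10,y,26)[1]),int(pr(10,y,26)[0])])"
```

```text
contact_force: [3.6, 9.1, 2.3]
t 20.05 tool fix x -29.9 y 2.6 tipH 15.8 mm rot [180.   -0.2  67. ] F fix [-9.8 -0.2  2.3] w 0.017
moment [ 1.54 -0.55  0.07]
about heel 23: 86.2
lean3 85.8 deg, heel u 43.6, n 52, res 1.1
45 [35, 35, 54, 110, 138, 147, 149, 147, 148, 150, 150, 160, 209, 218, 222, 216, 185, 174, 185, 185, 150, 105, 106, 136] [ 56  59 191]
40 [36, 38, 82, 127, 145, 146, 147, 148, 150, 149, 149, 148, 163, 187, 187, 212, 211, 195, 195, 193, 185, 153, 171, 171] [ 47  49 138]
-40 [41, 68, 156, 156, 218, 230, 232, 231, 232, 232, 232, 232, 227, 195, 152, 152, 132, 121, 125, 142, 161, 161, 125, 129] [ 52  57 186]
-45 [45, 54, 126, 207, 228, 231, 231, 232, 232, 232, 232, 233, 226, 226, 180, 137, 142, 171, 171, 189, 193, 193, 194, 193] [ 88  84 108]
```

```bash

python3 -m handwheel '[{"dx":0.002,"dy":0,"dz":0,"rx":0,"ry":0,"rz":0,"jaw":-0.6},{"dx":0.004,"dy":0,"dz":0,"rx":0,"ry":0,"rz":0,"jaw":-0.6},{"dx":0.006,"dy":0,"dz":0,"rx":0,"ry":0,"rz":0,"jaw":-0.6},{"dx":0.008,"dy":0,"dz":0,"rx":0,"ry":0,"rz":0,"jaw":-0.6},{"dx":0.01,"dy":0,"dz":0,"rx":0,"ry":0,"rz":0,"jaw":-0.6}]' | grep contact
python3 -c "
from h import *
now();lean3(show=True)"
```

```text
contact_force: [1.5, 6.3, 1.1]
t 20.77 tool fix x -30.3 y 2.5 tipH 15.7 mm rot [180.   -0.   67.1] F fix [-6.4 -1.1  1.1] w 0.017
[[312.  221.   50.5   0.5]
 [315.  220.   57.5   1.7]
 [318.  219.   64.4   2.9]
 [321.  219.   71.8  -0.4]
 [324.  218.   78.7   0.8]
 [327.  217.   85.7   2. ]
 [330.  216.   92.7   3.2]
 [333.  215.   99.7   4.4]
 [336.  215.  107.2   1.1]
 [339.  214.  114.2   2.3]
 [342.  213.  121.2   3.5]
 [345.  212.  128.2   4.7]
 [348.  211.  135.3   5.8]
 [351.  210.  142.3   7. ]
 [354.  209.  149.3   8.2]
 [357.  208.  156.3   9.4]
 [360.  208.  164.    6.1]
 [363.  206.  170.3  11.8]
 [366.  175.  156.7 131.9]
 [369.  181.  167.6 107.5]]
about heel 23: 86.8
lean3 85.7 deg, heel u 58.0, n 52, res 1.2
```

```bash
cat >> h.py <<'E'
def yaw(w=None):
    w=w or cap('wrist'); g=cv2.GaussianBlur(w['im'].max(2),(5,1),0).astype(int); A=[]
    for r in range(10,180,10):
        m=np.where(g[r,150:420]>122)[0]
        if len(m)<40: continue
        # widest run
        k=max(np.split(m,np.where(np.diff(m)>4)[0]+1),key=len); a=ray(w,(150+k[0]-.5,r),.016); b=ray(w,(150+k[-1]+.5,r),.016)
        A.append(np.r_[fix(a),fix(b)]*1e3)
    A=np.array(A); wd=A[:,3]-A[:,1]; ok=abs(wd-50)<5; A=A[ok]; mid=(A[:,1]+A[:,3])/2; mx=(A[:,0]+A[:,2])/2
    p=np.polyfit(mx,mid,1); print('n',len(A),'width',wd[ok].mean().round(1),'yaw deg %.2f, y at x=0 %.1f, range x %.0f..%.0f'%(np.degrees(np.arctan(p[0])),p[1],mx.min(),mx.max()))
E
python3 -c "
from h import *
import pickle
yaw(pickle.load(open('t.pkl','rb'))[1]); yaw()
s=cap('scene'); lean3(pickle.load(open('t.pkl','rb'))[0],show=True)"
```

```text
n 13 width 50.8 yaw deg -0.02, y at x=0 1.8, range x -179..-115
n 15 width 53.2 yaw deg 0.00, y at x=0 1.7, range x -138..-77
[[314.  221.   55.3  -1.6]
 [317.  221.   62.7  -4.9]
 [320.  220.   69.7  -3.8]
 [323.  219.   76.7  -2.6]
 [326.  218.   83.7  -1.4]
 [329.  218.   91.1  -4.7]
 [332.  217.   98.2  -3.5]
 [335.  216.  105.2  -2.3]
 [338.  215.  112.2  -1.1]
 [341.  215.  119.8  -4.4]
 [344.  214.  126.9  -3.2]
 [347.  213.  133.9  -2. ]
 [350.  213.  141.6  -5.4]
 [353.  212.  148.7  -4.2]
 [356.  211.  155.8  -3. ]
 [359.  210.  162.9  -1.8]
 [362.  209.  169.9  -0.6]
 [365.  209.  177.8  -3.9]
 [368.  208.  184.9  -2.7]
 [371.  186.  175.8  86.7]]
about heel 23: 91.1
lean3 89.5 deg, heel u nan, n 55, res 1.1
```

The wrist edges show no yaw, but the upright looks wider (nearer the camera). So the push is landing high on the foot and has lifted the far end by about 3.5°. I'll ease back slowly so it settles, then push low with the hand tilted away.

```bash

for k in 1; do python3 -m handwheel '[{"dx":0.0025,"dy":0,"dz":0,"rx":0,"ry":0,"rz":0,"jaw":-0.6},{"dx":0.005,"dy":0,"dz":0,"rx":0,"ry":0,"rz":0,"jaw":-0.6},{"dx":0.0075,"dy":0,"dz":0,"rx":0,"ry":0,"rz":0,"jaw":-0.6},{"dx":0.01,"dy":0,"dz":0,"rx":0,"ry":0,"rz":0,"jaw":-0.6},{"dx":0.0125,"dy":0,"dz":0,"rx":0,"ry":0,"rz":0,"jaw":-0.6}]' | grep contact; done
python3 -c "
from h import *
now();lean3();yaw()"
python3 -m handwheel '[{"dx":0.0025,"dy":0,"dz":0,"rx":0,"ry":0,"rz":0,"jaw":-0.6},{"dx":0.005,"dy":0,"dz":0,"rx":0,"ry":0,"rz":0,"jaw":-0.6},{"dx":0.0075,"dy":0,"dz":0,"rx":0,"ry":0,"rz":0,"jaw":-0.6},{"dx":0.01,"dy":0,"dz":0,"rx":0,"ry":0,"rz":0,"jaw":-0.6},{"dx":0.0125,"dy":0,"dz":0,"rx":0,"ry":0,"rz":0,"jaw":-0.6}]' | grep contact
python3 -c "
from h import *
now();lean3();yaw()"
```

```text
contact_force: [2.6, 2.3, 0.4]
t 21.55 tool fix x -31.7 y 2.5 tipH 15.3 mm rot [180.    0.   67.1] F fix [-3.1  1.5  0.4] w 0.017
about heel 23: 88.5
lean3 87.8 deg, heel u 76.4, n 52, res 1.1
n 15 width 52.2 yaw deg -0.11, y at x=0 1.5, range x -140..-78
contact_force: [1.8, 4.0, -1.0]
t 22.27 tool fix x -33.6 y 2.1 tipH 15.2 mm rot [-180.     0.    67.1] F fix [-4.4  0.1 -1. ] w 0.017
about heel 23: 90.8
lean3 88.8 deg, heel u 233.1, n 51, res 1.1
n 14 width 51.1 yaw deg -0.16, y at x=0 1.5, range x -138..-80
```

```bash

python3 -m handwheel '[{"dx":0.0025,"dy":0,"dz":0,"rx":0,"ry":0,"rz":0,"jaw":-0.6},{"dx":0.005,"dy":0,"dz":0,"rx":0,"ry":0,"rz":0,"jaw":-0.6},{"dx":0.0075,"dy":0,"dz":0,"rx":0,"ry":0,"rz":0,"jaw":-0.6},{"dx":0.01,"dy":0,"dz":0,"rx":0,"ry":0,"rz":0,"jaw":-0.6},{"dx":0.0125,"dy":0,"dz":0,"rx":0,"ry":0,"rz":0,"jaw":-0.6}]' | grep contact
python3 -c "
from h import *
now();lean3()"
python3 -m handwheel '[{"dx":0.003,"dy":0,"dz":0,"rx":0,"ry":0,"rz":0,"jaw":-0.6},{"dx":0.007,"dy":0,"dz":0,"rx":0,"ry":0,"rz":0,"jaw":-0.6},{"dx":0.03,"dy":0,"dz":0,"rx":0,"ry":0,"rz":0,"jaw":-0.6},{"dx":0.07,"dy":0,"dz":0,"rx":0,"ry":-0.08,"rz":0,"jaw":-0.6},{"dx":0.12,"dy":0,"dz":0,"rx":0,"ry":-0.18,"rz":0,"jaw":-0.6}]' | grep contact
python3 -c "
from h import *
now();lean3();yaw()"
```

```text
contact_force: [-0.4, 0.9, -0.0]
t 23.00 tool fix x -35.4 y 2.6 tipH 15.5 mm rot [180.   0.  67.] F fix [-0.6 -0.7 -0. ] w 0.017
about heel 23: 91.1
lean3 89.6 deg, heel u nan, n 51, res 1.2
contact_force: [0.2, 0.7, -0.1]
t 23.68 tool fix x -53.0 y 3.2 tipH 16.3 mm rot [179.9  16.5  66.9] F fix [-0.7 -0.  -0.1] w 0.018
about heel 23: 91.6
lean3 89.8 deg, heel u nan, n 52, res 1.1
n 15 width 50.7 yaw deg -0.33, y at x=0 0.9, range x -160..-108
```

```bash

python3 -m handwheel '[{"dx":0.011,"dy":-0.005,"dz":0.038,"rx":0,"ry":0,"rz":0,"jaw":-0.6},{"dx":-0.01,"dy":-0.005,"dz":0.045,"rx":0,"ry":0,"rz":0,"jaw":-0.6},{"dx":-0.032,"dy":-0.005,"dz":0.051,"rx":0,"ry":0,"rz":0,"jaw":-0.6},{"dx":-0.053,"dy":-0.005,"dz":0.057,"rx":0,"ry":0,"rz":0,"jaw":-0.6},{"dx":-0.053,"dy":-0.005,"dz":0.057,"rx":0,"ry":0,"rz":0,"jaw":-0.6}]' | grep contact
python3 -c "
from h import *
now()"
python3 -m handwheel '[{"dx":-0.006,"dy":0,"dz":0.002,"rx":0,"ry":0,"rz":0,"jaw":-0.6},{"dx":-0.012,"dy":0,"dz":0.004,"rx":0,"ry":0,"rz":0,"jaw":-0.6},{"dx":-0.018,"dy":0,"dz":0.006,"rx":0,"ry":0,"rz":0,"jaw":-0.6},{"dx":-0.024,"dy":0,"dz":0.007,"rx":0,"ry":0,"rz":0,"jaw":-0.6}]' | grep contact
python3 -c "
from h import *
now();lean3();yaw()"
```

```text
contact_force: [0.1, 0.4, 0.3]
t 24.40 tool fix x -42.9 y 1.9 tipH 9.6 mm rot [180.   16.2  67. ] F fix [-0.4 -0.   0.3] w 0.017
contact_force: [-0.4, -0.1, -0.2]
t 24.90 tool fix x -39.7 y 1.7 tipH 9.4 mm rot [-180.    16.2   67.1] F fix [ 0.2 -0.3 -0.2] w 0.017
about heel 23: 91.6
lean3 90.5 deg, heel u nan, n 52, res 1.2
n 14 width 50.8 yaw deg -0.30, y at x=0 1.1, range x -141..-85
```

```bash

python3 -m handwheel '[{"dx":-0.004,"dy":0,"dz":0.001,"rx":0,"ry":0,"rz":0,"jaw":-0.6},{"dx":-0.008,"dy":0,"dz":0.002,"rx":0,"ry":0,"rz":0,"jaw":-0.6},{"dx":-0.012,"dy":0,"dz":0.0035,"rx":0,"ry":0,"rz":0,"jaw":-0.6}]' | grep contact
python3 -c "
from h import *
now()"
python3 -m handwheel '[{"dx":-0.004,"dy":0,"dz":0.001,"rx":0,"ry":0,"rz":0,"jaw":-0.6},{"dx":-0.008,"dy":0,"dz":0.002,"rx":0,"ry":0,"rz":0,"jaw":-0.6},{"dx":-0.012,"dy":0,"dz":0.0035,"rx":0,"ry":0,"rz":0,"jaw":-0.6}]' | grep contact
python3 -c "
from h import *
now();lean3();yaw()"
```

```text
contact_force: [-0.2, -0.6, -0.2]
t 25.38 tool fix x -37.8 y 1.7 tipH 9.4 mm rot [180.   16.2  67.1] F fix [ 0.6  0.  -0.2] w 0.018
contact_force: [-0.8, 0.3, 0.3]
t 25.75 tool fix x -35.9 y 1.7 tipH 9.5 mm rot [180.   16.2  67.1] F fix [ 0.  -0.9  0.3] w 0.017
about heel 23: 91.6
lean3 89.6 deg, heel u nan, n 52, res 1.1
n 15 width 50.8 yaw deg -0.30, y at x=0 1.1, range x -140..-81
```

```bash

python3 -m handwheel '[{"dx":-0.004,"dy":0,"dz":0.001,"rx":0,"ry":0,"rz":0,"jaw":-0.6},{"dx":-0.008,"dy":0,"dz":0.002,"rx":0,"ry":0,"rz":0,"jaw":-0.6},{"dx":-0.012,"dy":0,"dz":0.0035,"rx":0,"ry":0,"rz":0,"jaw":-0.6}]' | grep contact
python3 -c "
from h import *
now()"
python3 -m handwheel '[{"dx":-0.004,"dy":0,"dz":0.001,"rx":0,"ry":0,"rz":0,"jaw":-0.6},{"dx":-0.008,"dy":0,"dz":0.002,"rx":0,"ry":0,"rz":0,"jaw":-0.6}]' | grep contact
python3 -c "
from h import *
now();lean3();yaw()"
```

```text
contact_force: [2.0, 6.3, -0.7]
t 26.23 tool fix x -35.1 y 1.7 tipH 9.5 mm rot [180.   16.1  67. ] F fix [-6.6 -0.6 -0.7] w 0.017
contact_force: [2.6, 10.5, 0.4]
t 26.48 tool fix x -34.9 y 1.7 tipH 9.5 mm rot [179.9  16.   67. ] F fix [-10.7  -1.7   0.4] w 0.017
about heel 23: 91.6
lean3 89.6 deg, heel u nan, n 52, res 1.1
n 15 width 50.8 yaw deg -0.30, y at x=0 1.1, range x -139..-80
```

```bash

python3 -m handwheel '[{"dx":-0.004,"dy":0,"dz":0.001,"rx":0,"ry":0,"rz":0,"jaw":-0.6},{"dx":-0.008,"dy":0,"dz":0.002,"rx":0,"ry":0,"rz":0,"jaw":-0.6},{"dx":-0.008,"dy":0,"dz":0.002,"rx":0,"ry":0,"rz":0,"jaw":-0.6}]' | grep contact
python3 -c "
from h import *
now();lean3()"
python3 -m handwheel '[{"dx":0.01,"dy":0,"dz":-0.003,"rx":0,"ry":0,"rz":0,"jaw":-0.6},{"dx":0.05,"dy":0,"dz":-0.015,"rx":0,"ry":0,"rz":0,"jaw":-0.6},{"dx":0.15,"dy":0,"dz":-0.1,"rx":0,"ry":0,"rz":0,"jaw":-0.6},{"dx":0.15,"dy":0,"dz":-0.4,"rx":0,"ry":0,"rz":0,"jaw":-0.6},{"dx":0.15,"dy":0,"dz":-0.8,"rx":0,"ry":0,"rz":0,"jaw":-0.6}]' | grep contact
python3 -m handwheel '[{"dx":0,"dy":0,"dz":-0.4,"rx":0,"ry":0,"rz":0,"jaw":-0.6},{"dx":0,"dy":0,"dz":-0.8,"rx":0,"ry":0.1,"rz":0,"jaw":-0.6},{"dx":0,"dy":0,"dz":-0.9,"rx":0,"ry":0.18,"rz":0,"jaw":-0.6},{"dx":0,"dy":0,"dz":-0.9,"rx":0,"ry":0.18,"rz":0,"jaw":-0.6}]' | grep contact
python3 -c "
from h import *
import pickle
now();lean3()
s=cap('scene');w=cap('wrist');t=cap('top');pickle.dump((s,w,t),open('f.pkl','wb'))
yaw(w)
im=t['im'];h=cv2.cvtColor(im,cv2.COLOR_BGR2HSV)
for n,v in(('top',t),('wrist',w)):
  h=cv2.cvtColor(v['im'],cv2.COLOR_BGR2HSV)
  red=((h[...,1]>140)&((h[...,0]<8)|(h[...,0]>172))&(h[...,2]>70)).astype(np.uint8)
  N,l,st,ce=cv2.connectedComponentsWithStats(red)
  print(n,[(ce[k].round(),st[k,:5],np.round(1e3*np.array(fix(ray(v,ce[k],.026))),1)) for k in range(1,N) if st[k,4]>20])"
```

```text
contact_force: [4.7, 12.4, 0.3]
t 26.95 tool fix x -34.8 y 1.7 tipH 9.6 mm rot [179.9  15.9  67. ] F fix [-13.3  -0.5   0.3] w 0.017
about heel 23: 91.6
lean3 89.6 deg, heel u nan, n 52, res 1.1
contact_force: [0.4, -0.7, -0.5]
contact_force: [-0.3, -0.3, 0.0]
t 28.12 tool fix x -123.9 y 2.9 tipH 251.1 mm rot [179.7  -0.   67. ] F fix [ 0.4 -0.1  0. ] w 0.017
about heel 23: 91.6
lean3 89.9 deg, heel u nan, n 52, res 1.1Traceback (most recent call last):
  File "<string>", line 6, in <module>
    yaw(w)
    ~~~^^^
  File "h.py", line 83, in yaw
    p=np.polyfit(mx,mid,1); print('n',len(A),'width',wd[ok].mean().round(1),'yaw deg %.2f, y at x=0 %.1f, range x %.0f..%.0f'%(np.degrees(np.arctan(p[0])),p[1],mx.min(),mx.max()))
    raise TypeError("expected non-empty vector for x")
TypeError: expected non-empty vector for x
```

The hand is clear. I'll check the ear-to-block gap numerically in the wrist and top views.

```bash
python3 -c "
from h import *
import pickle
s,w,t=pickle.load(open('f.pkl','rb'))
for n,v in(('wrist',w),('top',t)):
  for y in (46,42,-39,-43):
    q=proj(v,[np.append(O+FX*x/1e3+FY*y/1e3,.016) for x in range(-40,14,2)]).round().astype(int)
    print(n,y,q[0],[('R' if v['im'][b,a,2]>1.8*v['im'][b,a,0] and v['im'][b,a,2]>60 else str(v['im'][b,a].max())) if 0<=b<420 and 0<=a<560 else '-' for a,b in q])"
```

```text
wrist 46 [322 233] ['60', '58', '63', '62', '79', '148', '160', '163', '165', '165', '163', '163', '166', '208', '219', '219', '219', '219', '209', '160', '143', '104', '94', '99', '103', '113', '112']
wrist 42 [319 233] ['59', '61', '58', '59', '82', '148', '162', '165', '165', '165', '165', '165', '164', '145', '144', '139', '128', '120', '116', '114', '115', '116', '117', '116', '115', '115', '117']
wrist -39 [257 233] ['71', '72', '70', '68', '87', '191', '216', '219', '219', '219', '219', '220', '219', '147', '113', '116', '115', '117', '116', '115', '119', '116', '115', '115', '115', '116', '116']
wrist -43 [254 233] ['72', '71', '71', '68', '90', '190', '215', '219', '219', '220', '219', '220', '220', '214', '210', '197', '184', '178', '119', '117', '117', '115', '118', '117', '116', '116', '116']
top 46 [233 187] ['52', '50', '52', '50', '58', '109', '138', '136', '136', '139', '138', '134', '140', '195', '215', '212', '211', '215', '174', '134', 'R', 'R', 'R', 'R', 'R', 'R', 'R']
top 42 [232 189] ['51', '52', '51', '48', '56', '109', '141', '141', '139', '139', '139', '138', '139', '140', '177', '208', '215', '216', '175', '132', 'R', 'R', 'R', 'R', 'R', 'R', 'R']
top -39 [214 229] ['55', '60', '57', '50', '88', '184', '213', '211', '210', '209', '209', '209', '212', '212', '213', '211', '210', '200', '143', '145', 'R', 'R', 'R', 'R', 'R', 'R', 'R']
top -43 [213 231] ['57', '58', '62', '54', '72', '183', '214', '214', '212', '211', '210', '212', '213', '211', '212', '212', '215', '215', '164', '138', 'R', 'R', 'R', 'R', 'R', 'R', 'R']
```

```bash
python3 -c "
from h import *
import pickle
t=pickle.load(open('f.pkl','rb'))[2]['im'];b=pickle.load(open('v.pkl','rb'))[1]['im']
for im in (b,t):
  h=cv2.cvtColor(im,cv2.COLOR_BGR2HSV)
  bl=((h[...,0]>100)&(h[...,0]<130)&(h[...,1]>120)); bl[:,350:]=0
  rd=((h[...,1]>150)&((h[...,0]<8)|(h[...,0]>172))&(h[...,2]>80)); rd[:,170:]=0
  cl=(im.min(2)>150); cl[:265]=0;cl[310:]=0;cl[:,:230]=0;cl[:,258:]=0
  print([np.argwhere(m).mean(0).round(1) for m in (bl,rd,cl)],[m.sum() for m in (bl,rd,cl)])
now()"
```

```text
[array([144.9, 289.1]), array([249.1, 138.3]), array([287.7, 243. ])] [np.int64(2095), np.int64(650), np.int64(485)]
[array([144.9, 288.4]), array([249.1, 138.4]), array([288.1, 243.2])] [np.int64(2101), np.int64(644), np.int64(747)]
t 28.32 tool fix x -124.7 y 0.8 tipH 245.9 mm rot [-1.798e+02  1.000e-01  6.710e+01] F fix [0.1 0.3 0.2] w 0.017
```

Bystanders are unmoved (the small differences are shadow), and both ears meet the blocks with no gap. Handing in.

```bash
python3 -c "
from h import *
print(order.hand_in())"
```

```text
the job is handed in; nothing more can be done
None
```

The bracket lies flat on its back with its foot up, both ears against the red stops and the hand clear; bystanders unmoved, handed in at about 28 s, though the last few degrees may have settled quicker than the fingers, and the first push raised its far end about 8 mm before I eased it down and pushed again lower.

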